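# Gauge the depth of a blind bore and lock the depth gauge

### The job

The depth gauge standing over the bore of the aluminium housing is still locked at an old reading. Swing its red-handled clamp lever fully open, take the probe by its black head and lower it gently until its tip rests on the bottom of the bore, then swing the lever fully back to lock the slide with the tip still touching bottom, and let go. Disturb nothing else on the bench.

Things in the scene. Friction and masses are not known exactly. Their poses are not given: they have to be found in the camera images.
- gauge: The bored aluminium housing (94 x 124 x 50 mm, solid, fixed to the bench) with the steel depth-gauge frame fixed on top of it (frame up to 90 mm above the bench). Origin: centre of its underside, on the bore's axis, at bench height. z up; -x is its front, where the lever is; y is to the left when looking along +x from the front.
- bore_mouth (a point): Centre of the bore's mouth (20 mm diameter, vertical) in the housing's top face, 50 mm above the bench. How deep the bore is differs from piece to piece and is not given: its bottom lies anywhere from 16 to 38 mm below this point and has to be felt.
- probe_head (a point): Centre of the probe's round black grip head (24 mm diameter, 26 mm tall, vertical axis, free all round and above); it moves with the probe, 13 mm above the underside of the head. The head's underside stays at least 10 mm above the frame at every bore depth.
- probe_tip (a point): The slender steel tip at the probe's lower end (6 mm diameter; its rounded end is called probe_end in the rules); this point is its very end, 101 mm below probe_head, on the bore's axis. It must not be pressed on the bottom with more than 20 N.
- probe (a joint): Travel of the probe in its vertical slide, m: 0 raised (tip 10 mm above the bore mouth), growing as it goes down, at most 0.056. With the lever open it slides with about 2 N of friction (now and then it sticks and slips by a few N more, so only a lasting upward push means bottom) and stays wherever it is left; with the lever locked it is clamped and holds against more than 30 N. The bottom is hard: pressing on it rises to 20 N within about 1 mm.
- clamp_lever (a joint): Angle of the horizontal clamp lever about its vertical pivot, rad: 0 fully locked (end stop; lever 0.55 rad to the +y side of the gauge's -x direction), 1.1 fully open (end stop; 0.55 rad to the -y side); growing counter-clockwise seen from above. It stays where it is left. A cam clamps the probe over the last 0.5 rad before 0 and goes slightly over centre just before the stop: there the lever gets stiff, up to about 15 N at the post; the rest takes 2 to 3 N.
- lever_post (a point): Point on the upright red post at the lever's end (12 mm diameter, from 79 to 129 mm above the bench), 112.5 mm above the bench, where it can be pushed or pinched; the black lever arm runs into the post below 90 mm. It swings with the lever, 62 mm from the pivot axis.
- lever_pivot (a point): Point on the lever's vertical pivot axis at the height of lever_post; 24 mm in front (-x of the gauge) of the probe's axis.
There are look-alikes about, which are no part of the job. There is more than one size of the gauge; the job needs the largest.

How it is judged:
By the outcome, as a careful person would: the job done as asked, in the order asked, and still so for the second after the job is handed in, with the robot touching nothing.
It also fails if it takes over 67 s, if anything falls off the work surface, if the arm or the gripper's body presses on something with over 40 N, if the wrist force passes 120 N, or if a joint passes its speed limit or range.

### The arm

A 6-joint arm with a two-finger parallel gripper is mounted at the origin on a cart in front of the work surface, level with it; the furniture and walls round the work are solid. World frame = base frame: x ahead of the robot, y to its left, z up, the work surface at z = 0. Lengths are in m, angles in rad, forces in N, time in s.
With the tool pointing down it reaches from about 0.25 to 0.775 m from the base axis. Payload 4 kg.
Tool frame: the origin (TCP) lies at the very end of the fingers, on their centre line; the grasp point (between the pads) lies 19 mm behind it (robot.pinch_z is the distance from the TCP to the grasp point, in m); z points along the fingers, y is the line along which they close (so a half turn about z gives the same grasp; the last joint's range is limited). The gripper opens to 94 mm and grips with 3 to 60 N. Pads are 16 mm wide; open, the fingers measure 119 mm over their backs; the gripper's body (75 mm by 177 mm) begins 78 mm behind the grasp point.
Start: joints at [-1.33, 0.087, 1.371, -0, 1.684, -0.103], TCP at [0.185, -0.518, 0.206] pointing down, gripper open.
Joint ranges: [-3.1, 3.1], [-0.76, 2.03], [0.27, 2.55], [-1.08, 4.22], [0.17, 2.65], [-2.57, 2.57]. Speed limits (rad/s): [2.79, 2.79, 3.14, 3.14, 3.14, 3.14].

### API

Orientations are given as [roll, pitch, yaw] about the fixed x, y, z axes, in that order (R = Rz(yaw) Ry(pitch) Rx(roll)).
In Python, from bench import robot gives the robot as it stands.
- The arm moves only by the tool arm_command, never from a script. Its argument "targets" is one flat list of numbers, 7 for each row, row after row: the turn, a rotation vector about the tool's x, y, z in degrees, then the shift along the tool's x, y, z in mm, then the closure, from -1 (fully open) to 1 (shut). In form: [ax, ay, az, x, y, z, hand, ax, ay, az, x, y, z, hand, ...]. A call has 1 to 20 rows; each row is the pose to reach, as a shift and turn from the pose commanded when the call began, along the tool's axes at that moment; what a row does not reach only later rows make up. A row lasts 1/10 s, in which the tool goes at most 50 mm and 8.59 degrees, less where a joint would pass 70% of its speed; a pose out of reach is approached as far as the arm can. A call with a gripper value outside its range is refused whole. The fingers move at their own pace and stop on an object; the grip force is fixed at half the most. Time passes only in rows, so rows that repeat a pose let the fingers close. It gives the time, the measured TCP pose, the force, the opening and the grip force at its end, in the units of the state.
- robot.get_obs(): the state, without advancing time (a new reading comes with each control period).
- robot.snapshot(name): name is "side" or "top" or "wrist"; returns a dict with "color" (384x512x3 uint8, red, green, blue), "range_z" (384x512 float32, m along the optical axis (not along the pixel's ray), 0 where there is no reading), "fx", "fy", "cx", "cy" (pixels), "T" (4x4, takes a point from camera to world coordinates); the wrist camera has in their place "T_tool_cam" (4x4, takes a point from camera to tool coordinates, whose origin is the TCP and whose axes are the flange's). Camera axes: x right, y down, z forward; pixel columns grow to the right and rows downward; lengths in m; the calibration is good to about 2 mm. A picture is of the moment at which its call begins: read the wrist's pose just before it.
- robot.close_job(): hands the job in; it is judged then, once.
The state is a dict: "time": time; "joint_positions": joint angles; "qvel": joint speeds; "joint_torque": joint torques, N m; "tool_pos": TCP position; "ee_rot": TCP orientation; "wrist_force": force on the tool from outside, world axes, zero at the start; "wrist_torque": the same for the moment, N m; "width": finger opening in m; "finger_force": force on a finger pad.
Only numpy, scipy, OpenCV 4.12 (cv2) and the standard library are available. Lean on these libraries where they do the work, as an engineer would, in place of code of your own. Each camera call takes 0.05 s, during which the arm holds its last target. There are 200 camera calls.

## Working session

There is one attempt and no reset: what is moved stays moved. The work goes in short steps, Python scripts to look and compute and a tool call to move; the robot and the scene stay as the last step left them, time stands still between calls to the robot, and variables do not carry over. Pictures are saved under pics/ and viewed, at most 10 in all, crops included, and the job is handed in when it is done.

Besides the shell and the picture viewer there is one more tool, called after "Call:" as name(argument=value, ...) on one line, values as JSON. arm_command: Moves the arm, as the interface text tells. Its arguments: {"type":"object","properties":{"targets":{"type":"array"}},"required":["targets"]}

```bash
mkdir -p pics; ls; python3 - <<'E'
from bench import robot
import cv2,pickle
o=robot.get_obs();print(o)
d={n:robot.snapshot(n) for n in ("top","side")}
pickle.dump(d,open("s0.pkl","wb"))
for n in d:
    cv2.imwrite(f"pics/{n}0.png",d[n]["color"][...,::-1]);print(n,d[n]["T"].round(3).tolist(),d[n]["fx"],d[n]["cx"],d[n]["cy"])
print(robot.pinch_z)
E
```

```text
pics
{'time': 0.0, 'joint_positions': array([-1.33008714e+00,  8.79593534e-02,  1.37220820e+00,  1.89881583e-05,
        1.68359870e+00, -1.03096635e-01]), 'qvel': array([ 0.00146162,  0.00028748, -0.00136835,  0.00028629, -0.00021545,
        0.0006184 ]), 'joint_torque': array([-2.12682258e-03, -3.40186250e+01, -3.02430224e+01,  7.15749850e-02,
        3.29425279e-02, -1.91505642e-04]), 'tool_pos': array([ 0.18526576, -0.51729114,  0.20432516]), 'ee_rot': array([-3.13943253e+00, -2.42466062e-04,  3.43807675e-01]), 'wrist_force': array([-0.69444131,  0.51587969,  0.4553919 ]), 'wrist_torque': array([0.01558471, 0.00022415, 0.01225282]), 'finger_force': 0.0, 'width': 0.09383334968699435}
top [[-0.103, -0.972, 0.214, 0.303], [-0.995, 0.1, -0.022, 0.091], [-0.0, -0.215, -0.977, 0.962], [0.0, 0.0, 0.0, 1.0]] 374.82331331270484 254.9291388523903 192.7632341668516
side [[-0.979, -0.092, 0.183, 0.314], [-0.203, 0.323, -0.924, 0.853], [0.026, -0.942, -0.335, 0.409], [0.0, 0.0, 0.0, 1.0]] 404.63586338068336 255.77776743654474 199.41328213273079
0.0188
```

View pics/top0.png

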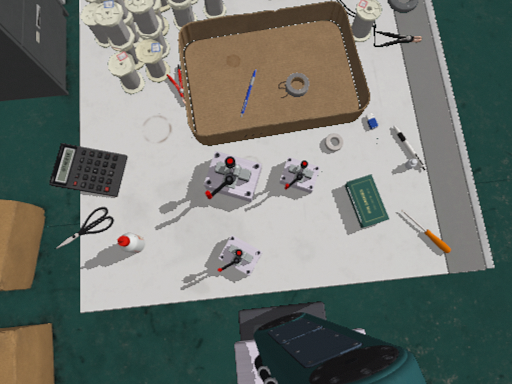

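View pics/side0.png

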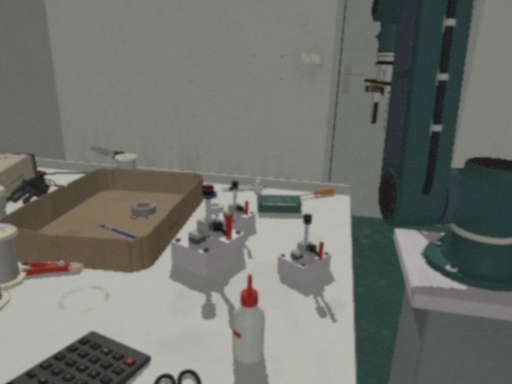

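Three gauge candidates in the top view: (232,178), (298,175) and (240,258). The one at (232,178) has the largest footprint and is also the largest in the side view, at (209,245). I'll confirm it in an enlarged crop.

```bash
cat > h.py <<'E'
import numpy as np,cv2
def ray(s,u,v,z,T=None):
    T=s["T"] if T is None else T
    d=T[:3,:3]@np.array([(u-s["cx"])/s["fx"],(v-s["cy"])/s["fy"],1]);o=T[:3,3]
    return o+d*(z-o[2])/d[2]
def cloud(s,T=None):
    T=s["T"] if T is None else T
    v,u=np.mgrid[:384,:512];z=s["range_z"]
    P=np.stack([(u-s["cx"])/s["fx"]*z,(v-s["cy"])/s["fy"]*z,z],-1)
    return P@T[:3,:3].T+T[:3,3]
E
python3 - <<'E'
import pickle,cv2,numpy as np
from h import *
d=pickle.load(open("s0.pkl","rb"))
a=cv2.resize(d["top"]["color"][145:211,190:270],None,fx=5,fy=5,interpolation=cv2.INTER_CUBIC)
b=cv2.resize(d["side"]["color"][175:285,165:265],None,fx=3.8,fy=3.8,interpolation=cv2.INTER_CUBIC)
h=max(a.shape[0],b.shape[0]);p=lambda i:cv2.copyMakeBorder(i,0,h-i.shape[0],0,0,cv2.BORDER_CONSTANT)
cv2.imwrite("pics/c0.png",np.hstack([p(a),p(b)])[...,::-1])
t=d["top"];C=cloud(t)
for z,u,v in ((.05,232,178),(.05,298,175),(.05,240,258)): print(ray(t,u,v,z).round(3))
# housing top-face points 
m=np.zeros((384,512),bool);m[145:211,190:270]=1
w=m&(abs(C[...,2]-.05)<.006)
r=cv2.minAreaRect(C[w][:,:2].astype(np.float32));print("rect",r,w.sum())
R=t["color"].astype(int);red=m&(R[...,0]>110)&(R[...,0]>2*R[...,1])&(R[...,0]>2*R[...,2])
n,l,s,c=cv2.connectedComponentsWithStats(red.astype(np.uint8))
for i in range(1,n):
    print(s[i],c[i],np.median(C[l==i],0).round(3),C[l==i][:,2].max())
for v in range(148,202,3): print(v,[int(1000*x) for x in C[v,200:262:4,2]])
E
```

```text
[0.546 0.124 0.05 ]
[ 0.537 -0.042  0.05 ]
[0.346 0.123 0.05 ]
rect ((0.5570188760757446, 0.12329856306314468), (0.12488169968128204, 0.09515700489282608), 67.62709045410156) 1108
[227 158   6   6  25] [229.6  160.44] [0.557 0.121 0.164] 0.16626264357380638
[205 190   7   8  31] [208.06451613 193.48387097] [0.496 0.179 0.128] 0.13149853112107524
148 [0, 1, 1, -2, 4, 4, 4, 4, 3, 0, 0, 0, 0, 0, 0, 0]
151 [1, 2, -1, 1, 52, 0, 0, 0, 0, 1, 0, -2, 3, 3, 0, -3]
154 [1, 0, 0, 1, 53, 51, 49, 52, 1, 0, 0, 5, 2, 2, 0, 0]
157 [2, 2, 0, 48, 52, 51, 49, 161, 161, 48, 2, 1, 1, 0, 0, -3]
160 [-2, 1, 0, 47, 52, 50, 158, 165, 161, 49, 52, 49, 50, 3, 0, -1]
163 [0, -1, 0, 48, 69, 75, 73, 163, 163, 48, 51, 49, 52, 50, 49, 51]
166 [4, 2, -1, 51, 73, 72, 71, 157, 155, 92, 89, 52, 50, 47, 55, 52]
169 [2, -2, 50, 52, 71, 74, 89, 91, 107, 89, 72, 72, 51, 47, 52, 21]
172 [0, 0, 50, 52, 54, 69, 81, 89, 84, 87, 71, 73, 71, 53, 48, 0]
175 [2, 2, 49, 51, 50, 53, 72, 91, 85, 84, 72, 69, 74, 50, 50, 0]
178 [1, 0, 51, 53, 52, 51, 72, 94, 87, 72, 66, 72, 70, 50, 50, 2]
181 [0, 49, 57, 49, 52, 51, 86, 89, 85, 68, 48, 48, 48, 50, 35, 3]
184 [0, 51, 52, 50, 52, 962, 84, 80, 74, 51, 52, 52, 50, 54, 0, 1]
187 [2, -1, 36, 52, 49, 89, 51, 50, 75, 47, 50, 52, 51, 50, 0, 2]
190 [0, 0, 1, 11, 90, 38, 52, 50, 52, 53, 50, 49, 49, 52, -4, 5]
193 [-1, 2, 130, 89, 0, 1, 16, 30, 47, 51, 52, 50, 962, 48, 2, 0]
196 [1, 2, 113, 0, -1, 0, -1, -1, 6, 23, 38, 48, 49, 14, -1, 3]
199 [-1, 0, 0, 0, -2, -2, -1, 0, 0, 0, 1, 13, 30, 0, 0, 0]
```

View pics/c0.png

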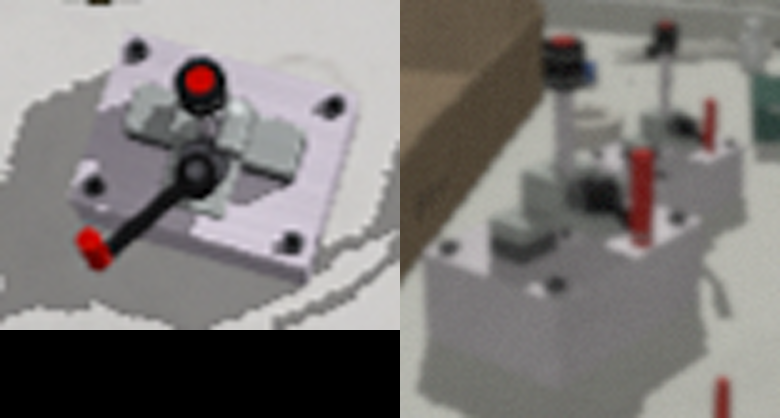

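The crop confirms it. The gauge at (232,178) has a 125 x 95 mm top face, matching the largest size. Its head with a red cap is at (230,161) and its lever post at (208,193), with the lever near locked. I'll hover over the post at yaw 131° and look with the wrist camera.

Call:
arm_command(targets=[0,0,-2,10,-11,-1,0,0,0,-7,31,-33,-3,0,0,0,-12,58,-61,-6,0,0,0,-19,89,-94,-10,0,0,0,-26,121,-127,-13,0,0,0,-32,152,-160,-16,0,0,0,-39,184,-193,-20,0,0,0,-46,215,-226,-23,0,0,0,-52,247,-259,-26,0,0,0,-59,278,-292,-30,0,0,0,-65,310,-325,-33,0,0,0,-72,341,-358,-36,0,0,0,-79,373,-391,-40,0,0,0,-85,404,-424,-43,0,0,0,-92,436,-457,-46,0,0,0,-99,467,-490,-50,0,0,0,-104,494,-517,-53,0,0,0,-109,515,-539,-55,0,0,0,-111,525,-550,-56,0,0,0,-111,525,-550,-56,0])

```text
time: 2.1
tool_pos: [0.4938, 0.1783, 0.2609]
ee_rot: [-3.14, -0.001, 2.284]
wrist_force: [-0.2, 0.6, 0.1]
width: 0.047
finger_force: 0.0
```

```bash
cat >> h.py <<'E'
from scipy.spatial.transform import Rotation as Ro
def wrist(robot):
    o=robot.get_obs();s=robot.snapshot("wrist")
    T=np.eye(4);T[:3,:3]=Ro.from_euler("xyz",o["ee_rot"]).as_matrix();T[:3,3]=o["tool_pos"]
    s["T"]=T@s["T_tool_cam"];return o,s
E
python3 - <<'E'
from bench import robot
from h import *
import pickle
o,s=wrist(robot);pickle.dump((o,s),open("w1.pkl","wb"))
print(o["time"],o["tool_pos"],o["ee_rot"],o["joint_positions"].round(3),o["width"],o["wrist_force"].round(2));print(s["T_tool_cam"].round(3).tolist())
cv2.imwrite("pics/w1.png",s["color"][...,::-1])
C=cloud(s);R=s["color"].astype(int);red=(R[...,0]>110)&(R[...,0]>2*R[...,1])&(R[...,0]>2*R[...,2])
n,l,st,c=cv2.connectedComponentsWithStats(red.astype(np.uint8))
for i in range(1,n):
    if st[i,4]>20: print(st[i],c[i].round(1),np.median(C[l==i],0).round(4),np.percentile(C[l==i][:,2],95))
w=(abs(C[...,2]-.05)<.006)&(s["range_z"]>0)
n,l,st,c=cv2.connectedComponentsWithStats(w.astype(np.uint8));i=1+st[1:,4].argmax()
print(cv2.minAreaRect(C[w&(l==i)][:,:2].astype(np.float32)),st[i])
E
```

```text
2.1 [0.49376405 0.1782568  0.26091692] [-3.14031510e+00 -6.25932824e-04  2.28375134e+00] [ 0.238  0.028  1.324 -0.     1.791 -0.475] 0.04695140554263051 [-0.21  0.65  0.05]
[[0.001, -0.973, -0.23, 0.065], [1.0, 0.001, 0.001, 0.001], [-0.001, -0.23, 0.973, -0.178], [0.0, 0.0, 0.0, 1.0]]
[433  40   9   8  36] [436.9  43.6] [0.5644 0.453  0.0127] 0.01416200514572516
[135  80  10   9  44] [138.6  83.8] [0.3279 0.172  0.0882] 0.08954068255387572
[119 135   8   8  46] [122.8 138.3] [0.3586 0.1236 0.1208] 0.1218147004479095
[258 181  11  10  78] [262.9 185.5] [0.5    0.1817 0.1269] 0.1283008646663096
[264 269  12   7  68] [269.6 272.4] [0.558  0.1242 0.1614] 0.16217234563918267
((0.536820650100708, 0.09144346415996552), (0.05129198729991913, 0.10913126915693283), 41.85780715942383) [ 220  200   39   76 1428]
```

View pics/w1.png

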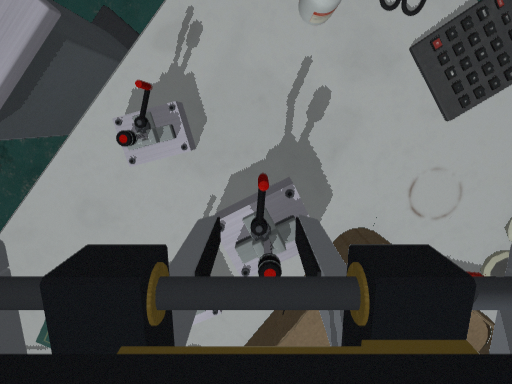

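The post is at about (0.498, 0.181) and the head at (0.5575, 0.1226). In the wrist view the post is at (263,182) and the cap at (270,272). From those, the gauge's front direction is about 158.5° and the lever is at about 0. I'll descend straddling the post loosely and push it with one pad, with no pinching.

Call:
arm_command(targets=[0,0,2,0,2,15,0,0,0,4,-1,5,40,0,0,0,4,-1,5,70,0,0,0,4,-1,5,100,0,0,0,4,-1,5,125,0,0,0,4,-1,5,145,0,0,0,4,-1,5,158,0,0,0,4,-1,5,165,0,0,0,4,-1,5,165,0.55,0,0,4,-1,5,165,0.55,0,0,4,-1,5,165,0.55])

```text
time: 3.25
tool_pos: [0.4996, 0.1796, 0.0979]
ee_rot: [3.139, 0.001, 2.211]
wrist_force: [0.4, -0.1, 0.0]
width: 0.0267
finger_force: 0.0
```

```bash
python3 - <<'E'
import numpy as np
# opening arc: pivot, radius; current yaw 127deg; tool axes at start
y0=np.deg2rad(127);ex=np.array([np.cos(y0),np.sin(y0)]);ey=np.array([np.sin(y0),-np.cos(y0)])
for a in range(0,71,5):
    t=y0+np.deg2rad(a);d=62*(np.array([np.cos(t),np.sin(t)])-ex);print(a,(d@ex).round(1),(d@ey).round(1))
E
```

```text
0 0.0 0.0
5 -0.2 -5.4
10 -0.9 -10.8
15 -2.1 -16.0
20 -3.7 -21.2
25 -5.8 -26.2
30 -8.3 -31.0
35 -11.2 -35.6
40 -14.5 -39.9
45 -18.2 -43.8
50 -22.1 -47.5
55 -26.4 -50.8
60 -31.0 -53.7
65 -35.8 -56.2
70 -40.8 -58.3
```

Call:
arm_command(targets=[0,0,-2,0,-2,0,0.55,0,0,-5,0,-5,0,0.55,0,0,-10,-1,-11,0,0.55,0,0,-15,-2,-16,0,0.55,0,0,-20,-4,-21,0,0.55,0,0,-25,-6,-26,0,0.55,0,0,-30,-8,-31,0,0.55,0,0,-35,-11,-36,0,0.55,0,0,-40,-14,-40,0,0.55,0,0,-45,-18,-44,0,0.55,0,0,-50,-22,-47,0,0.55,0,0,-55,-26,-51,0,0.55,0,0,-60,-31,-54,0,0.55,0,0,-60,-31,-54,0,0.55,0,0,-60,-31,-54,0,0.55])

```text
time: 4.75
tool_pos: [0.4745, 0.1225, 0.0973]
ee_rot: [-3.142, 0.002, -3.027]
wrist_force: [1.0, 1.3, 0.3]
width: 0.0212
finger_force: 0.2
```

Call:
arm_command(targets=[0,0,-2,0,-2,0,0.55,0,0,-4,0,-4,0,0.55,0,0,-5,0,-5,0,0.55,0,0,-5,0,-5,0,0.55])

```text
time: 5.15
tool_pos: [0.4749, 0.1179, 0.097]
ee_rot: [3.141, 0.001, -2.938]
wrist_force: [0.3, 2.7, 1.4]
width: 0.0213
finger_force: 1.1
```

Call:
arm_command(targets=[0,0,0,0,-1,0,0.55,0,0,0,0,-2,0,0.55,0,0,0,0,-2,0,0.55])

```text
time: 5.45
tool_pos: [0.4749, 0.1168, 0.0968]
ee_rot: [3.139, 0.001, -2.938]
wrist_force: [0.3, 5.2, 1.6]
width: 0.0212
finger_force: 2.9
```

Call:
arm_command(targets=[0,0,0,0,-1,0,0.55,0,0,0,0,-2,0,0.55,0,0,0,0,-2,0,0.55])

```text
time: 5.75
tool_pos: [0.4749, 0.1166, 0.0968]
ee_rot: [3.135, 0.001, -2.937]
wrist_force: [-1.3, 9.6, 2.2]
width: 0.0213
finger_force: 4.9
```

Two more commanded millimetres added about 4.4 N with no travel, so the lever is at its open stop. It also shows the arm is compliant, about 2.4 N/mm. I'll back off, lift and look.

Call:
arm_command(targets=[0,0,0,0,3,0,0.55,0,0,0,0,7,0,0.2,0,0,0,0,7,0,0,0,0,0,0,7,-20,0,0,0,0,0,7,-60,0,0,0,0,0,7,-100,0,0,0,0,0,7,-130,0,0,0,0,0,7,-140,0,0,0,0,0,7,-140,0])

```text
time: 6.65
tool_pos: [0.4746, 0.12, 0.2375]
ee_rot: [-3.141, 0.002, -2.938]
wrist_force: [-0.1, 0.1, -0.9]
width: 0.047
finger_force: 0.0
```

```bash
cat > look.py <<'E'
from bench import robot
from h import *
import sys
o,s=wrist(robot);t=robot.snapshot("top")
print(o["time"],o["tool_pos"].round(4),o["ee_rot"].round(3),o["wrist_force"].round(2))
f=np.array([.5575,.1226])
for nm,S in (("w",s),("t",t)):
    C=cloud(S);R=S["color"].astype(int);red=(R[...,0]>110)&(R[...,0]>2*R[...,1])&(R[...,0]>2*R[...,2])
    n,l,st,c=cv2.connectedComponentsWithStats(red.astype(np.uint8))
    for i in range(1,n):
        p=np.median(C[l==i],0)
        if st[i,4]>8 and abs(p[:2]-f).max()<.1: print(nm,c[i].round(1),st[i,2:],p.round(4),np.percentile(C[l==i][:,2],90).round(4))
cv2.imwrite(f"pics/{sys.argv[1]}.png",s["color"][...,::-1])
E
python3 look.py w2
```

```text
6.65 [0.4746 0.12   0.2375] [-3.141e+00  2.000e-03 -2.938e+00] [-0.07  0.07 -0.92]
w [258.5 188.4] [ 11  16 107] [0.4749 0.1207 0.1267] 0.1279
t [234.6 201.6] [ 6  8 34] [0.4708 0.121  0.1265] 0.1301
```

Call:
arm_command(targets=[0,0,0,-10,-2,0,0,0,0,0,-40,-7,0,0,0,0,0,-70,-12,0,0,0,0,0,-82,-14,0,0,0,0,0,-82,-14,15,0,0,0,0,-82,-14,45,0,0,0,0,-82,-14,75,0,0,0,0,-82,-14,95,0,0,0,0,-82,-14,102,0,0,0,0,-82,-14,102,0,0,0,0,-82,-14,102,0])

```text
time: 7.85
tool_pos: [0.5571, 0.1233, 0.1354]
ee_rot: [-3.141, 0.001, -2.937]
wrist_force: [-0.3, -0.0, 0.8]
width: 0.0468
finger_force: 0.0
```

```bash
python3 look.py w3; python3 - <<'E'
from bench import robot;import cv2
s=robot.snapshot("side");cv2.imwrite("pics/s3.png",cv2.resize(s["color"][130:290,140:300],None,fx=3.5,fy=3.5,interpolation=cv2.INTER_CUBIC)[...,::-1])
E
```

```text
7.85 [0.5571 0.1233 0.1354] [-3.141e+00  1.000e-03 -2.937e+00] [-0.33 -0.02  0.78]
w [281.7  94.4] [ 22  22 345] [0.4765 0.1207 0.1268] 0.1279
```

View pics/s3.png

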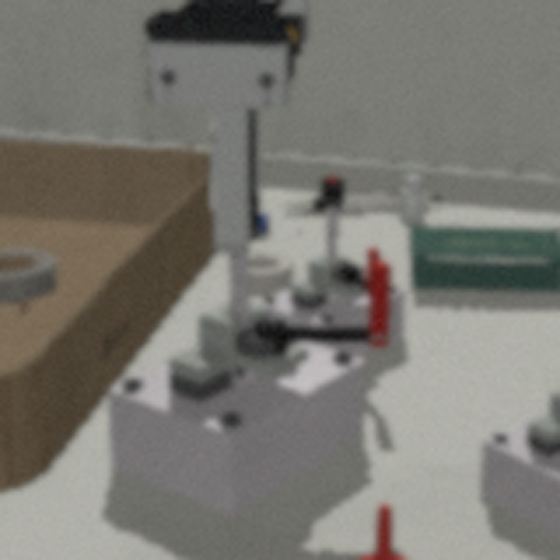

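In the side crop the lever points to the front-right, with its post at (378,300), so it is open. The fingers (about (235,190)) hide the head between them. Closing on it now.

Call:
arm_command(targets=[0,0,0,0,0,0,1,0,0,0,0,0,0,1,0,0,0,0,0,0,1,0,0,0,0,0,0,1,0,0,0,0,0,0,1])

```text
time: 8.5
tool_pos: [0.5573, 0.1226, 0.1347]
ee_rot: [-3.14, 0.0, -2.938]
wrist_force: [0.3, -1.6, 1.1]
width: 0.0231
finger_force: 30.0
```

Call:
arm_command(targets=[0,0,0,0,0,1,1,0,0,0,0,0,3,1,0,0,0,0,0,5,1,0,0,0,0,0,7,1,0,0,0,0,0,9,1,0,0,0,0,0,10,1,0,0,0,0,0,10,1,0,0,0,0,0,10,1])

```text
time: 9.3
tool_pos: [0.5573, 0.1227, 0.1241]
ee_rot: [-3.14, 0.0, -2.938]
wrist_force: [2.8, -5.3, -0.4]
width: 0.0231
finger_force: 30.0
```

Call:
arm_command(targets=[0,0,0,0,-1,1,1,0,0,0,0,-2,1.5,1,0,0,0,0,-2,1.5,1,0,0,0,0,-2,1.5,1])

```text
time: 9.7
tool_pos: [0.5573, 0.1226, 0.1228]
ee_rot: [3.139, 0.0, -2.937]
wrist_force: [0.2, 2.5, 0.2]
width: 0.0231
finger_force: 30.0
```

Call:
arm_command(targets=[0,0,0,0,0.5,1,1,0,0,0,0,0.5,1.5,1,0,0,0,0,0.5,1.5,1,0,0,0,0,0.5,1.5,1])

```text
time: 10.1
tool_pos: [0.5573, 0.1225, 0.1214]
ee_rot: [3.14, 0.0, -2.937]
wrist_force: [1.0, 3.3, 0.7]
width: 0.0232
finger_force: 30.0
```

Call:
arm_command(targets=[0,0,0,0,0.5,1,1,0,0,0,0,1,1.5,1,0,0,0,0,1,1.5,1,0,0,0,0,1,1.5,1])

```text
time: 10.5
tool_pos: [0.5573, 0.1226, 0.1199]
ee_rot: [-3.141, 0.0, -2.938]
wrist_force: [1.2, 2.3, 0.5]
width: 0.0233
finger_force: 30.0
```

Call:
arm_command(targets=[0,0,0,0,0.5,1,1,0,0,0,0,0.5,1.5,1,0,0,0,0,0.5,1.5,1,0,0,0,0,0.5,1.5,1])

```text
time: 10.9
tool_pos: [0.5573, 0.1226, 0.1184]
ee_rot: [-3.14, 0.0, -2.938]
wrist_force: [2.1, -0.8, 0.3]
width: 0.0234
finger_force: 30.0
```

Call:
arm_command(targets=[0,0,0,0,0,1,1,0,0,0,0,0,1.5,1,0,0,0,0,0,1.5,1,0,0,0,0,0,1.5,1])

```text
time: 11.3
tool_pos: [0.5573, 0.1226, 0.1169]
ee_rot: [-3.14, 0.0, -2.938]
wrist_force: [3.6, -2.4, 0.2]
width: 0.0232
finger_force: 30.0
```

Call:
arm_command(targets=[0,0,0,-0.5,-0.5,1,1,0,0,0,-1,-0.5,1.5,1,0,0,0,-1,-0.5,1.5,1,0,0,0,-1,-0.5,1.5,1])

```text
time: 11.7
tool_pos: [0.5573, 0.1226, 0.1149]
ee_rot: [-3.141, -0.002, -2.937]
wrist_force: [0.3, -2.5, 0.2]
width: 0.0232
finger_force: 30.0
```

Call:
arm_command(targets=[0,0,0,0,0,1,1,0,0,0,0,0,1.5,1,0,0,0,0,0,1.5,1,0,0,0,0,0,1.5,1])

```text
time: 12.1
tool_pos: [0.5574, 0.1227, 0.1135]
ee_rot: [-3.141, -0.002, -2.937]
wrist_force: [-3.4, -4.5, 0.4]
width: 0.0236
finger_force: 30.0
```

Call:
arm_command(targets=[0,0,0,0.5,-1,1,1,0,0,0,0.5,-1,1.5,1,0,0,0,0.5,-1,1.5,1,0,0,0,0.5,-1,1.5,1])

```text
time: 12.5
tool_pos: [0.5574, 0.1226, 0.1123]
ee_rot: [3.14, -0.001, -2.937]
wrist_force: [-4.5, 1.9, 1.0]
width: 0.0233
finger_force: 30.0
```

Call:
arm_command(targets=[0,0,0,0.5,0,1,1,0,0,0,1,0,1.5,1,0,0,0,1,0,1.5,1,0,0,0,1,0,1.5,1])

```text
time: 12.9
tool_pos: [0.5574, 0.1225, 0.1111]
ee_rot: [3.14, 0.002, -2.937]
wrist_force: [-1.0, 3.4, -0.6]
width: 0.0234
finger_force: 30.0
```

Call:
arm_command(targets=[0,0,0,0,0.5,1,1,0,0,0,0,0.5,1.5,1,0,0,0,0,0.5,1.5,1,0,0,0,0,0.5,1.5,1])

```text
time: 13.3
tool_pos: [0.5573, 0.1225, 0.1096]
ee_rot: [3.141, 0.002, -2.937]
wrist_force: [0.9, 4.3, 1.7]
width: 0.0229
finger_force: 30.0
```

Call:
arm_command(targets=[0,0,0,0,1,1,1,0,0,0,0,1,1.5,1,0,0,0,0,1,1.5,1,0,0,0,0,1,1.5,1])

```text
time: 13.7
tool_pos: [0.5573, 0.1226, 0.1081]
ee_rot: [-3.14, 0.001, -2.938]
wrist_force: [3.2, 1.4, 0.3]
width: 0.023
finger_force: 30.0
```

Call:
arm_command(targets=[0,0,0,-0.5,0,1,1,0,0,0,-0.5,0,1.5,1,0,0,0,-0.5,0,1.5,1,0,0,0,-0.5,0,1.5,1])

```text
time: 14.1
tool_pos: [0.5573, 0.1226, 0.1063]
ee_rot: [-3.14, 0.0, -2.938]
wrist_force: [3.3, -1.3, 0.5]
width: 0.0234
finger_force: 30.0
```

Call:
arm_command(targets=[0,0,0,-0.5,0,1,1,0,0,0,-0.5,0,1.5,1,0,0,0,-0.5,0,1.5,1,0,0,0,-0.5,0,1.5,1])

```text
time: 14.5
tool_pos: [0.5573, 0.1226, 0.1047]
ee_rot: [-3.14, -0.001, -2.938]
wrist_force: [0.2, -3.3, 0.2]
width: 0.0232
finger_force: 30.0
```

Call:
arm_command(targets=[0,0,0,0,-0.5,1,1,0,0,0,0,-0.5,1.5,1,0,0,0,0,-0.5,1.5,1,0,0,0,0,-0.5,1.5,1])

```text
time: 14.9
tool_pos: [0.5573, 0.1226, 0.1032]
ee_rot: [-3.141, -0.001, -2.937]
wrist_force: [0.5, -2.8, 0.4]
width: 0.0231
finger_force: 30.0
```

Call:
arm_command(targets=[0,0,0,0,-0.5,1,1,0,0,0,0,-0.5,1.5,1,0,0,0,0,-0.5,1.5,1,0,0,0,0,-0.5,1.5,1])

```text
time: 15.3
tool_pos: [0.5573, 0.1226, 0.1017]
ee_rot: [3.141, -0.001, -2.937]
wrist_force: [-1.0, -1.8, 1.2]
width: 0.0232
finger_force: 30.0
```

Call:
arm_command(targets=[0,0,0,0,-0.5,1,1,0,0,0,0,-0.5,1.5,1,0,0,0,0,-0.5,1.5,1,0,0,0,0,-0.5,1.5,1])

```text
time: 15.7
tool_pos: [0.5574, 0.1226, 0.1005]
ee_rot: [3.14, -0.001, -2.937]
wrist_force: [-3.9, 2.5, 2.1]
width: 0.0233
finger_force: 30.0
```

Call:
arm_command(targets=[0,0,0,0.5,0.5,1,1,0,0,0,0.5,0.5,1,1,0,0,0,0.5,0.5,1,1,0,0,0,0.5,0.5,1,1])

```text
time: 16.1
tool_pos: [0.5574, 0.1226, 0.1002]
ee_rot: [3.141, 0.001, -2.937]
wrist_force: [-3.7, 1.3, 5.8]
width: 0.0233
finger_force: 30.0
```

Call:
arm_command(targets=[0,0,0,0.5,0,0.5,1,0,0,0,1,0,1,1,0,0,0,1,0,1,1,0,0,0,1,0,1,1,0,0,0,1,0,1,1,0,0,0,1,0,1,1])

```text
time: 16.7
tool_pos: [0.5574, 0.1226, 0.1001]
ee_rot: [3.141, 0.004, -2.937]
wrist_force: [-2.2, 2.5, 7.3]
width: 0.023
finger_force: 30.0
```

Call:
arm_command(targets=[0,0,0,0.5,0,0.5,1,0,0,0,0.5,0,1,1,0,0,0,0.5,0,1,1,0,0,0,0.5,0,1,1,0,0,0,0.5,0,1,1,0,0,0,0.5,0,1,1])

```text
time: 17.3
tool_pos: [0.5575, 0.1226, 0.1]
ee_rot: [3.141, 0.005, -2.937]
wrist_force: [-2.2, 2.2, 9.4]
width: 0.0228
finger_force: 30.0
```

An upward push that lasts and grows (5.8, then 7.3, then 9.4 N) with no travel means bottom, at TCP z 0.100. I'll ease off to a few N, open, and lift straight up.

Call:
arm_command(targets=[0,0,0,0,0,-1,1,0,0,0,0,0,-1.5,1,0,0,0,0,0,-1.5,1,0,0,0,0,0,-1.5,1])

```text
time: 17.7
tool_pos: [0.5574, 0.1226, 0.1001]
ee_rot: [3.141, 0.004, -2.937]
wrist_force: [1.3, 3.8, 6.1]
width: 0.0232
finger_force: 30.0
```

Call:
arm_command(targets=[0,0,0,0,0,0,0,0,0,0,0,0,0,0,0,0,0,0,0,0,0,0,0,0,0,0,-1,0,0,0,0,0,0,-10,0,0,0,0,0,0,-40,0,0,0,0,0,0,-80,0,0,0,0,0,0,-120,0,0,0,0,10,2,-140,0,0,0,0,40,7,-140,0,0,0,0,70,12,-140,0,0,0,0,82,14,-140,0,0,0,0,82,14,-140,0,0,0,0,82,14,-140,0])

```text
time: 19.1
tool_pos: [0.4733, 0.119, 0.2392]
ee_rot: [-3.141, 0.001, -2.938]
wrist_force: [0.8, -0.1, -0.3]
width: 0.047
finger_force: 0.0
```

```bash
python3 look.py w4; python3 - <<'E'
from bench import robot;import cv2
s=robot.snapshot("side");cv2.imwrite("pics/s4.png",cv2.resize(s["color"][130:290,140:300],None,fx=3.5,fy=3.5,interpolation=cv2.INTER_CUBIC)[...,::-1])
E
```

```text
19.1 [0.4733 0.119  0.2392] [-3.141e+00  1.000e-03 -2.938e+00] [ 0.78 -0.11 -0.35]
w [259.3 189.6] [ 11  16 101] [0.475  0.1211 0.1267] 0.1277
w [244.5 267.1] [10 11 84] [0.5588 0.1228 0.1271] 0.128
t [234.7 201.5] [ 6  8 33] [0.4708 0.1209 0.1268] 0.1301
```

View pics/s4.png

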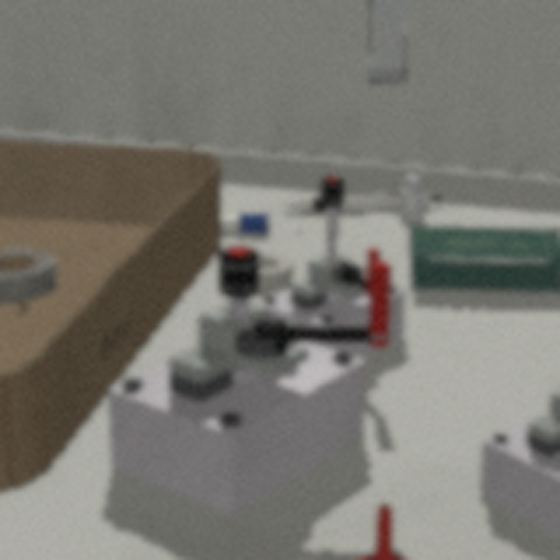

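The side crop shows the head lowered to (240,270). The wrist depth gives the cap 34.3 mm lower, matching the travel felt. The lever is still open with its post at (378,300). Next I'll descend over the post and swing it back.

Call:
arm_command(targets=[0,0,0,-2,2,15,0,0,0,0,-2,2,45,0,0,0,0,-2,2,80,0,0,0,0,-2,2,110,0,0,0,0,-2,2,132,0,0,0,0,-2,2,142,0,0,0,0,-2,2,142,0.3,0,0,0,-2,2,142,0.55,0,0,0,-2,2,142,0.55,0,0,0,-2,2,142,0.55])

```text
time: 20.25
tool_pos: [0.4753, 0.1215, 0.0985]
ee_rot: [-3.141, 0.003, -2.937]
wrist_force: [-0.4, 1.4, -0.6]
width: 0.022
finger_force: 0.0
```

Call:
arm_command(targets=[0,0,2,0,2,0,0.55,0,0,5,0,5,0,0.55,0,0,10,-1,11,0,0.55,0,0,15,-3,16,0,0.55,0,0,20,-4,21,0,0.55,0,0,25,-7,26,0,0.55,0,0,30,-9,31,0,0.55,0,0,35,-12,35,0,0.55,0,0,40,-16,39,0,0.55,0,0,45,-20,43,0,0.55,0,0,50,-23,47,0,0.55,0,0,55,-28,50,0,0.55,0,0,60,-33,53,0,0.55,0,0,60,-33,53,0,0.55,0,0,60,-33,53,0,0.55])

```text
time: 21.75
tool_pos: [0.494, 0.1778, 0.0976]
ee_rot: [-3.135, 0.001, 2.298]
wrist_force: [-5.9, -5.1, 3.4]
width: 0.0212
finger_force: 3.9
```

Call:
arm_command(targets=[0,0,2,0,2,0,0.55,0,0,4,0,4,0,0.55,0,0,6,0,6,0,0.55,0,0,8,0,8,0,0.55,0,0,8,0,8,0,0.55,0,0,8,0,8,0,0.55])

```text
time: 22.35
tool_pos: [0.5019, 0.1853, 0.0974]
ee_rot: [3.141, 0.0, 2.16]
wrist_force: [-0.6, -0.3, -0.0]
width: 0.0213
finger_force: 0.3
```

Call:
arm_command(targets=[0,0,0,0,1,0,0.55,0,0,0,0,2,0,0.55,0,0,0,0,3,0,0.55,0,0,0,0,3,0,0.55])

```text
time: 22.75
tool_pos: [0.5021, 0.1857, 0.0965]
ee_rot: [-3.135, -0.001, 2.159]
wrist_force: [-6.0, -4.2, 2.0]
width: 0.021
finger_force: 3.8
```

Call:
arm_command(targets=[0,0,0,0,1,0,0.55,0,0,0,0,3,0,0.55,0,0,0,0,5,0,0.55,0,0,0,0,5,0,0.55,0,0,0,0,5,0,0.55])

```text
time: 23.25
tool_pos: [0.5025, 0.1862, 0.0958]
ee_rot: [-3.125, -0.001, 2.159]
wrist_force: [-14.9, -8.5, 6.8]
width: 0.0211
finger_force: 8.9
```

The lever snapped over centre and now holds against 17 N, so it is on the locked stop. Backing off, opening, and lifting clear.

Call:
arm_command(targets=[0,0,0,0,-4,0,0.55,0,0,0,0,-8,0,0.55,0,0,0,0,-11,0,0.55,0,0,0,0,-11,0,0.2,0,0,0,0,-11,0,0,0,0,0,0,-11,0,0,0,0,0,0,-11,-15,0,0,0,0,0,-11,-50,0,0,0,0,0,-11,-90,0,0,0,0,0,-11,-125,0,0,0,0,0,-11,-140,0,0,0,0,0,-11,-140,0,0,0,0,0,-11,-140,0])

```text
time: 24.55
tool_pos: [0.4989, 0.1835, 0.2358]
ee_rot: [-3.14, -0.0, 2.159]
wrist_force: [-0.3, 0.5, -1.4]
width: 0.0468
finger_force: 0.0
```

```bash
python3 look.py w5; python3 - <<'E'
from bench import robot;import cv2
s=robot.snapshot("side");cv2.imwrite("pics/s5.png",cv2.resize(s["color"][130:290,140:300],None,fx=3.5,fy=3.5,interpolation=cv2.INTER_CUBIC)[...,::-1])
E
```

```text
24.55 [0.4989 0.1835 0.2358] [-3.14  -0.     2.159] [-0.32  0.47 -1.4 ]
w [256.6 191.6] [11 10 88] [0.5002 0.182  0.127 ] 0.128
w [272.3 268.6] [11 10 89] [0.559  0.1231 0.1271] 0.1279
t [232.1 164.4] [3 4 9] [0.5576 0.1184 0.1295] 0.1307
```

View pics/s5.png

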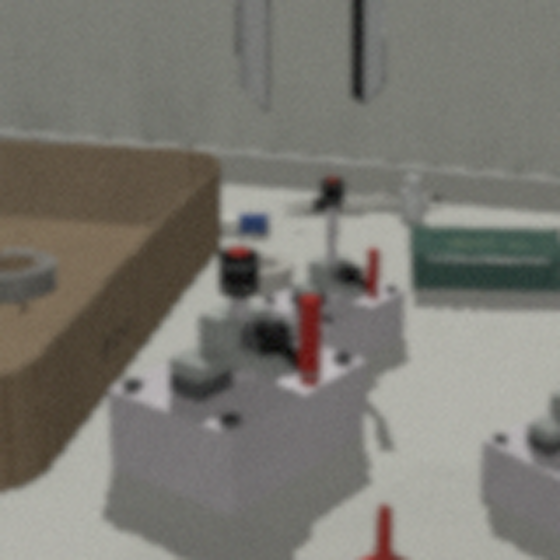

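The post is back at its original locked position: (0.5002, 0.182) now against (0.500, 0.1817) at the start, at about (308,340) in the crop. The head is still down at (240,270), with the cap height unchanged at 127.1 mm. The gripper is clear, so I'm handing in.

```bash
python3 -c "
from bench import robot
print(robot.close_job())"
```

```text
the job is handed in; nothing more can be done
None
```

The job is handed in: I opened the largest gauge's lever to its stop, lowered the probe until it touched bottom (about 9 N upward push), swung the lever back to its locked stop and lifted the gripper clear. The probe's height did not change while locking.

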